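Load the wash rack with the finished castings

ROBOT

A 6-joint arm with a two-finger parallel gripper is mounted at the origin on a cart in front of the work surface, level with it; the furniture and walls round the work are solid. World frame = base frame: x ahead of the robot, y to its left, z up, the work surface at z = 0. Lengths are in mm, angles in rad, forces in N, time in s.
With the tool pointing down it reaches from about 275 to 825 mm from the base axis. Payload 5.2 kg.
Tool frame: the origin (TCP) lies at the very end of the fingers, on their centre line; the grasp point (between the pads) lies 19 mm behind it; y points along the fingers, z is the direction in which the jaws open and shut, and the axes are right-handed (so a half turn about y gives the same grasp; the last joint's range is limited). The gripper opens to 93 mm and grips with 3 to 60 N. Pads are 15 mm wide; open, the fingers measure 128 mm over their backs; the gripper's body (75 mm by 188 mm) begins 65 mm behind the grasp point.
Start: joints at [1.024, 0.259, 1.535, -0, 1.348, -0.203], TCP at [185.365, 517.827, 218.653] pointing down, gripper open.
Joint ranges: [-3.14, 3.14], [-0.91, 2.08], [0.19, 2.58], [-1.22, 4.36], [0.22, 2.71], [-3.12, 3.12]. Speed limits (rad/s): [2.57, 2.57, 3.14, 3.14, 3.14, 3.14].

INTERFACE

Orientations are given as a rotation vector (axis times angle).
In Python, from workcell import manip gives the robot as it stands. The module is installed in compiled form; this text tells all that it offers.
- The arm moves only by the shell command python3 -m handwheel 'ROWS' [FORCE]. ROWS is JSON, a list of rows, each a list of 3 entries, a list of its own where there are three numbers: the turn, a rotation vector about the tool's x, y, z in degrees, then the shift along the tool's x, y, z in mm, then the closure in counts, from 0 (fully open) to 255 (shut). A call has 1 to 12 rows; each row is the pose to reach, as a shift and turn from the pose commanded when the call began, along the tool's axes at that moment; what a row does not reach only later rows make up. A row lasts 1/12 s, in which the tool goes at most 41.7 mm and 7.16 degrees, less where a joint would pass 70% of its speed; a pose out of reach is approached as far as the arm can. A call with a gripper value outside its range is refused whole. The fingers move at their own pace and stop on an object; FORCE is the grip in N (left out, the last holds). Time passes only in rows, so rows that repeat a pose let the fingers close. It gives the time, the measured TCP pose, the force and the opening at its end, in the units of the state.
- manip.get_state(): the state, without advancing time (a new reading comes with each control period).
- manip.get_image(name): name is "side" or "top" or "wrist"; returns a dict with "color" (384x512x3 uint8, red, green, blue), "fx", "fy", "cx", "cy" (pixels), "rvec" (rotation vector, rad) and "tvec" (3), from world to camera coordinates, as OpenCV has them; the wrist camera has in their place "tool_from_camera" (4x4, takes a point from camera to tool coordinates, whose origin is the TCP and whose axes are the tool frame's). Camera axes: x right, y down, z forward; pixel columns grow to the right and rows downward; lengths in mm; the calibration is good to about 2 mm. The wrist camera is an equidistant fisheye: a pixel r from the principal point sees the ray r / f radians off the axis. A picture is of the moment at which its call begins: read the wrist's pose just before it. There is no depth.
- manip.finish_job(): hands the job in, once; it reports no verdict.
The state is a dict: "time": time; "q": joint angles; "qvel": joint speeds; "joint_torque": joint torques, N m; "position": TCP position; "tool_rot": TCP orientation; "force": force on the tool from outside, world axes, zero at the start; "wrist_torque": the same for the moment, N m; "width": opening from 0.0 (shut) to 1.0 (fully open).
Only numpy, scipy, OpenCV 4.12 (cv2) and the standard library are available. Lean on these libraries where they do the work, as an engineer would, in place of code of your own. Each camera call takes 0.05 s, during which the arm holds its last target. There are 200 camera calls.

TASK

Load the wash rack with the three finished castings: the square cover goes on the thick spigot, the oval flange on the medium-thick one and the round boss on the thin one, each lying flat on its collar. Leave the two castings that still have a gate stub sticking out of their side where they are; they must be ground first.

Things in the scene. Friction and masses are not known exactly. Their poses are not given: they have to be found in the camera images.
- cover_centre (a point): Finished cover casting to be loaded: dark iron, a 50 x 50 mm square block (corners rounded, 16 mm high) with a round hub (43 mm across) on top, 24 mm high in all, bright machined ring on top, upright through bore of 34 mm. The point is its centre, 12 mm above its underside; x and y are square to its sides, z up. Grip it over two opposite sides (50 mm, the lowest 16 mm). About 0.24 kg.
- flange_centre (a point): Finished oval two-bolt flange casting to be loaded: dark iron, 62 mm long along its x, 42 mm wide along its y, 13 mm thick, with a round hub (37 mm across) in the middle to 22 mm height, bright machined ring on top, upright through bore of 28 mm. The point is its centre, 11 mm above its underside; z up. Grip it across its 42 mm width (fingers closing along its y). About 0.21 kg.
- boss_centre (a point): Finished round boss casting to be loaded: dark iron, a round foot 49 mm across and 9 mm high, on it a round neck 34 mm across, 30 mm high in all, bright machined ring on top, upright through bore of 20 mm. The point is its centre, 15 mm above its underside; z up. Grip it over the neck, from any side, with the fingertips above the foot (over the low foot alone it tips over). About 0.28 kg.
- flange_gated_centre (a point): Look-alike, not to be touched: the same oval flange, but with a gate stub (17 mm wide, 10 mm high) that sticks out of the middle of its long side along its +y to 40 mm from the centre. The point is its centre, 11 mm above its underside.
- boss_gated_centre (a point): Look-alike, not to be touched: the same round boss, but with a gate stub (18 mm wide, 9 mm high) that sticks out of its foot along its +x to 43 mm from the centre. The point is its centre, 15 mm above its underside.
- spigot_thick_seat (a point): Target of the square cover: white plastic spigot, 22 mm thick, upright on a round black collar 48 mm across; the thickest of the three. The point is the centre of the collar's top face, on which the casting must lie, 22.5 mm above the bench; z up. The spigot rises 26 mm above it: straight for 11 mm, then tapering to a small nose.
- spigot_medium_seat (a point): Target of the oval flange: white plastic spigot, 16 mm thick (between the other two), upright on a round black collar 41 mm across. The point is the centre of the collar's top face, on which the casting must lie, 22.5 mm above the bench; z up. The spigot rises 26 mm above it: straight for 11 mm, then tapering to a small nose.
- spigot_thin_seat (a point): Target of the round boss: white plastic spigot, 9 mm thick, upright on a round black collar 35 mm across; the thinnest of the three. The point is the centre of the collar's top face, on which the casting must lie, 22.5 mm above the bench; z up. The spigot rises 26 mm above it: straight for 11 mm, then tapering to a small nose.
- rack: Steel wash rack, fixed: rod frame 200 mm along its x, 99 mm along its y, with three cross straps (tops 18 mm above the bench, 66 mm apart along x) that carry the spigots in any order, and a low loop handle, 43 mm high, at each end. Origin in the middle of its footprint on the bench, z up. Along its y the fingers have free room at the spigots; along the row the neighbours are close.
- tube_post: To be avoided: fixed tool-rest post, 0.38 m tall, at x 0.40 to 0.51, y 0.15 to 0.23 (origin: its foot). Also avoid the nose of the big casting on blocks, beyond x = 0.51 between y = -0.17 and 0.10, up to 0.23 m high (grinder on it, beyond x = 0.65, to 0.29 m), and the bench's edge strip along y = -0.37, 47 mm high. The castings stand on the bench top, z = 0.
Mind the look-alikes: they are no part of the job. What is shaped like the part that bears flange_centre but pink is not meant.

How it is judged (in metres and radians):
At the end, for the whole second after the job is handed in: cover on the thick, flange on the medium-thick and boss on the thin spigot, each flat on its collar (within 10 mm of the spigot's axis, 4 mm in height, tilted less than 0.12 rad), at rest; the two castings with gate stubs within 30 mm of where they started (horizontal distance between cover_centre and spigot_thick_seat below 0.01 m and z of cover_centre in the frame of spigot_thick_seat between 0.008 and 0.016 m and angle between each of cover_centre, flange_centre, boss_centre's own z axis and vertical below 0.12 rad and linear speed of each of cover, flange, boss below 0.02 m/s and horizontal distance between flange_centre and spigot_medium_seat below 0.01 m and z of flange_centre in the frame of spigot_medium_seat between 0.007 and 0.015 m and horizontal distance between boss_centre and spigot_thin_seat below 0.01 m and z of boss_centre in the frame of spigot_thin_seat between 0.011 and 0.019 m and distance of each of flange_gated_centre, boss_gated_centre from where it was at the start of the episode below 0.03 m); the robot touches nothing.
It fails at once if a casting with a gate stub is moved by more than 30 mm (distance of any of flange_gated_centre, boss_gated_centre from where it was at the start of the episode above 0.03 m).
It also fails if it takes over 112 s, if anything falls off the work surface, if the arm or the gripper's body presses on something with over 40 N, if the wrist force passes 120 N, or if a joint passes its speed limit or range.

## Working session

There is one attempt and no reset: what is moved stays moved. The work goes in short steps, Python scripts to look and compute and a shell command to move; the robot and the scene stay as the last step left them, time stands still between calls to the robot, and variables do not carry over. Pictures are saved under pics/ and viewed, about 12 in all and at most 16, crops included, and the job is handed in when it is done.

```bash
mkdir -p pics
python3 - <<'E'
from workcell import manip
import cv2,numpy as np,pickle
s=manip.get_state();print(s)
for n in("top","side","wrist"):
    im=manip.get_image(n);pickle.dump(im,open(n+"0.pkl","wb"))
    cv2.imwrite(f"pics/{n}0.png",im["color"][:,:,::-1])
    print(n,{k:v for k,v in im.items() if k!="color"})
E
```

```text
{'time': 0.0, 'q': array([ 1.02416926e+00,  2.59317847e-01,  1.53606289e+00, -1.37595589e-05,
        1.34800958e+00, -2.02792049e-01]), 'qvel': array([-0.0004093 , -0.00130171,  0.00218923, -0.00060141,  0.00168133,
       -0.00117727]), 'joint_torque': array([-6.91914920e-04, -4.37301779e+01, -2.84006184e+01,  7.19477842e-02,
        4.11029323e-02, -1.27094127e-04]), 'position': array([185.09500607, 517.34128565, 217.83936   ]), 'tool_rot': array([-1.55558638,  0.27037566, -0.26935743]), 'force': array([-0.53226832,  0.03268599,  0.84920204]), 'wrist_torque': array([-0.01771746,  0.0081706 ,  0.05873599]), 'width': 0.9998287323791077}
top {'fx': 366.2492861288611, 'fy': 366.2492861288611, 'cx': 263.30707705207266, 'cy': 194.8593526873069, 'rvec': array([ 2.07414347, -2.14688152,  0.23457025]), 'tvec': array([  1.60142558, 536.60751011, 788.99347295])}
side {'fx': 442.4335014851873, 'fy': 442.4335014851873, 'cx': 250.79829470541662, 'cy': 191.17445276935885, 'rvec': array([ 2.15123213, -0.00664075,  0.01530484]), 'tvec': array([-519.81122408,   40.14375732, 1190.04750073])}
wrist {'fx': 297.3186396354542, 'fy': 297.3186396354542, 'cx': 254.96109815321657, 'cy': 192.27025393690099, 'tool_from_camera': array([[-1.11063205e-03,  9.66173703e-01,  2.57889785e-01,
        -7.06509469e+01],
       [-4.64356915e-04, -2.57890414e-01,  9.66174062e-01,
        -1.66115890e+02],
       [ 9.99999275e-01,  9.53310970e-04,  7.35070799e-04,
        -1.49114823e+00],
       [ 0.00000000e+00,  0.00000000e+00,  0.00000000e+00,
         1.00000000e+00]])}
```

View pics/top0.png

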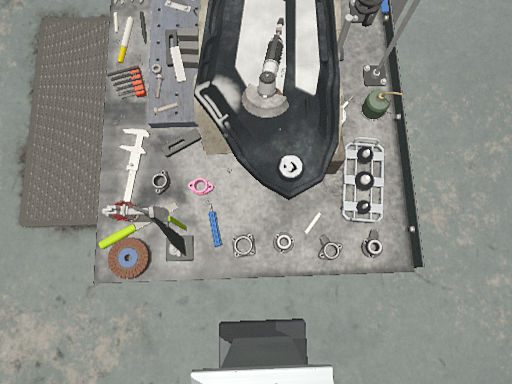

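View pics/side0.png

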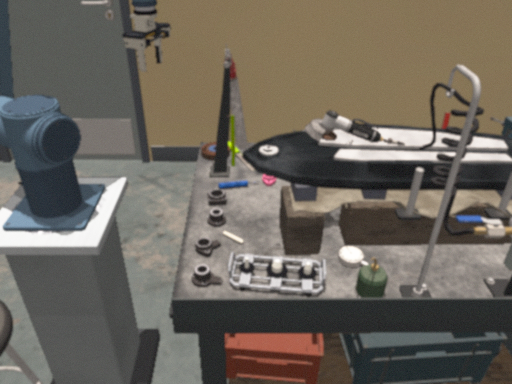

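The top view shows casting candidates at (244,245), (284,241), (330,248, stub), (373,247, stub?) and (160,182). There is a pink ring at (201,186), which is not meant, and the rack sits near (363,182). I'll take one enlarged crop to check these.

```bash
cat > h.py <<'E'
import cv2,numpy as np,pickle
from scipy.spatial.transform import Rotation as R
def ray(im,uv,z):
    Rm=R.from_rotvec(im["rvec"]).as_matrix();c=-Rm.T@im["tvec"]
    d=Rm.T@np.array([(uv[0]-im["cx"])/im["fx"],(uv[1]-im["cy"])/im["fy"],1])
    return c+d*(z-c[2])/d[2]
def wray(im,st,uv,z):
    T=im["tool_from_camera"];p=np.array([uv[0]-im["cx"],uv[1]-im["cy"]]);r=np.hypot(*p);a=r/im["fx"]
    d=np.r_[p/r*np.sin(a),np.cos(a)] if r>1e-6 else np.array([0,0,1.])
    Rt=R.from_rotvec(st["tool_rot"]).as_matrix();c=Rt@T[:3,3]+st["position"];d=Rt@T[:3,:3]@d
    return c+d*(z-c[2])/d[2]
E
python3 - <<'E'
from h import *
im=pickle.load(open("top0.pkl","rb"));c=im["color"]
a=cv2.resize(c[165:270,225:395],None,fx=4.5,fy=4.5,interpolation=cv2.INTER_CUBIC)
cv2.imwrite("pics/crop0.png",a[:,:,::-1])
for uv,z in [((244,245),24),((284,241),22),((330,248),22),((373,247),22),((160,182),22),((365,155),48),((365,181),48),((364,206),48)]: print(uv,ray(im,uv,z).round(1))
E
```

```text
(244, 245) [425.4  32.   24. ]
(284, 241) [431.7 -62.   22. ]
(330, 248) [ 411.7 -168.8   22. ]
(373, 247) [ 410.5 -269.7   22. ]
(160, 182) [584.7 232.5  22. ]
(365, 155) [ 628.  -264.2   48. ]
(365, 181) [ 563.8 -258.2   48. ]
(364, 206) [ 504.  -250.2   48. ]
```

View pics/crop0.png

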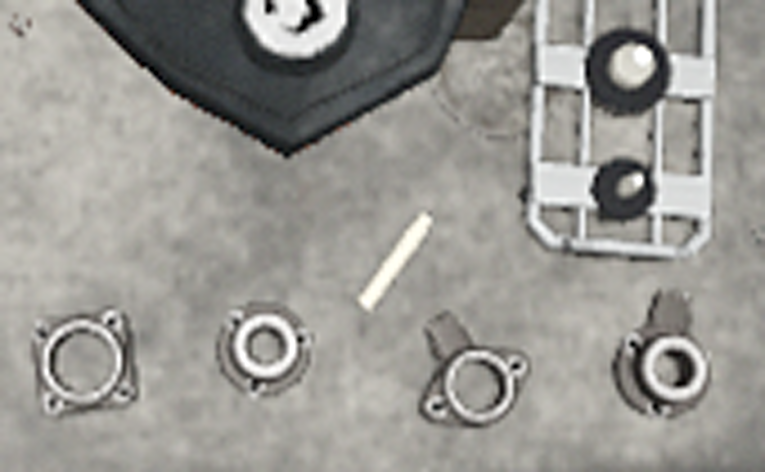

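View pics/wrist0.png

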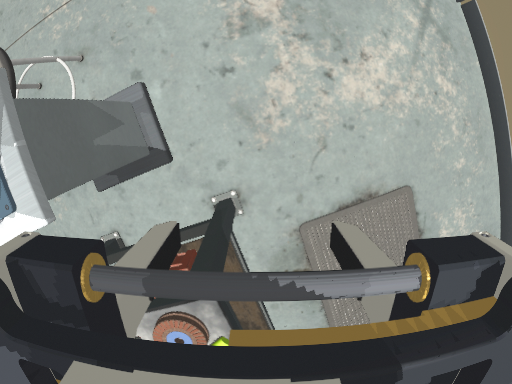

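The choices so far are cover (244,245), boss (284,241), gated flange (330,248) and gated boss (373,247). I need to confirm that (160,182) is the finished flange, and to measure everything by masks.

Run:
```python
from h import *
im=pickle.load(open("top0.pkl","rb"));c=im["color"]
a=cv2.resize(c[165:270,95:225],None,fx=3,fy=3,interpolation=cv2.INTER_CUBIC)
b=cv2.resize(c[130:225,330:395],None,fx=3,fy=3,interpolation=cv2.INTER_CUBIC)
b=cv2.copyMakeBorder(b,0,a.shape[0]-b.shape[0],0,0,cv2.BORDER_CONSTANT)
cv2.imwrite("pics/crop1.png",np.hstack([a,b])[:,:,::-1])
hsv=cv2.cvtColor(c,cv2.COLOR_RGB2HSV).astype(int)
# bright rings: threshold in local windows
g=cv2.cvtColor(c,cv2.COLOR_RGB2GRAY)
for n,(u,v),z in [("cover",(244,245),24),("boss",(284,241),30),("flG",(330,248),22),("boG",(373,247),30),("flange",(160,182),22)]:
    w=cv2.resize(g[v-16:v+16,u-16:u+16],None,fx=8,fy=8,interpolation=cv2.INTER_CUBIC)
    m=(w>175).astype(np.uint8); cs,_=cv2.findContours(m,cv2.RETR_EXTERNAL,cv2.CHAIN_APPROX_NONE)
    k=max(cs,key=cv2.contourArea);e=cv2.fitEllipse(k)
    uv=np.array(e[0])/8+[u-16,v-16]-.44
    print(n,uv.round(1),np.array(e[1]).round()/8,e[2],ray(im,uv,z).round(1))
# collars
for u,v in[(365,155),(365,181),(364,206)]:
    w=cv2.resize(g[v-15:v+15,u-15:u+15],None,fx=8,fy=8,interpolation=cv2.INTER_CUBIC)
    m=(w<85).astype(np.uint8); cs,_=cv2.findContours(m,cv2.RETR_EXTERNAL,cv2.CHAIN_APPROX_NONE)
    k=max(cs,key=cv2.contourArea);(x,y),r=cv2.minEnclosingCircle(k)
    uv=np.array([x,y])/8+[u-15,v-15]-.44;print("collar",uv.round(1),r/8,ray(im,uv,20).round(1))
P=R.from_rotvec(im["rvec"]).as_matrix()
for p in [(185,517,218),(455,190,0),(455,190,380)]:
    q=P@np.array(p)+im["tvec"];print(p,(q[:2]/q[2]*im["fx"]+[im["cx"],im["cy"]]).round())
print("cam",-P.T@im["tvec"])
```

```text
cover [242.6 244.7] [17.375 17.75 ] 16.872333526611328 [426.1  35.2  24. ]
boss [283.6 241.3] [13.625 13.75 ] 174.6365203857422 [430.4 -60.6  30. ]
flG [331.8 249.8] [14.625 17.125] 62.50933074951172 [ 407.3 -172.7   22. ]
boG [374.6 246.3] [13.25 14.  ] 135.95175170898438 [ 411.4 -271.2   30. ]
flange [158.9 180. ] [13.625 14.75 ] 39.956748962402344 [589.8 235.3  22. ]
collar [363.9 154.2] 9.965774536132812 [ 639.3 -270.2   20. ]
collar [363.4 180.2] 10.4380521774292 [ 573.  -262.7   20. ]
collar [363.4 207.4] 8.232000350952148 [ 505.5 -256.6   20. ]
(185, 517, 218) [-49. 391.]
(455, 190, 0) [179. 236.]
(455, 190, 380) [118. 207.]
cam [355.85339839  -8.32845728 885.30214079]
```

View pics/crop1.png

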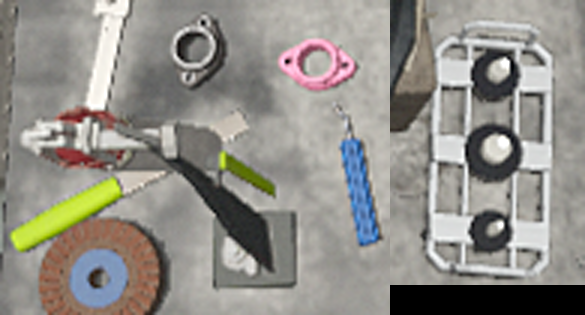

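The crop confirms that (160,182) is the finished oval flange, dark with no stub. Spigots from far to near are medium (364,154), thick (363,180) and thin (363,207). Next I'll compute the yaws and the first shifts in tool axes.

```bash
cat >> h.py <<'E'
def cmd(st,p,jaw,yaw_only=True):
    """shift (tool axes) and rotvec(deg) to get TCP p, pointing down, jaw dir angle (rad, world) ; half turns free"""
    Rt=R.from_rotvec(st["tool_rot"]).as_matrix();best=None
    for j in(jaw,jaw+np.pi):
        z=np.array([np.cos(j),np.sin(j),0]);y=np.array([0,0,-1.]);M=np.c_[np.cross(y,z),y,z]
        rv=np.degrees(R.from_matrix(Rt.T@M).as_rotvec())
        if best is None or np.linalg.norm(rv)<np.linalg.norm(best):best=rv
    return best.round(1),(Rt.T@(np.array(p)-st["position"])).round(1)
E
python3 - <<'E'
from h import *
from workcell import manip
im=pickle.load(open("top0.pkl","rb"));st=manip.get_state()
Rt=R.from_rotvec(st["tool_rot"]).as_matrix();print(Rt.round(3));print("jaw angle",np.degrees(np.arctan2(Rt[1,2],Rt[0,2])))
def ang(a,b,z,s,o):
    A,B=[ray(im,np.array(q)/s+o,z)[:2] for q in(a,b)];d=B-A;return np.degrees(np.arctan2(d[1],d[0])).round(1),((A+B)/2).round(1)
o0=np.array([225,165]);o1=np.array([95,165])
print("cover",ang((53,405),(43,330),16,4.5,o0),ang((125,393),(110,318),16,4.5,o0),ang((110,318),(43,330),16,4.5,o0))
print("flange",ang((186,80),(206,20),13,3,o1)); print("flG",ang((435,408),(518,366),13,4.5,o0))
print("post wire",ray(im,(179,236),0))
for n,p,j in[("via",(270,200,220),1.57),("boss",(430,-60.6,150),1.47)]:print(n,cmd(st,p,j))
E
```

```text
[[ 0.941 -0.001  0.337]
 [-0.337 -0.001  0.941]
 [-0.    -1.    -0.001]]
jaw angle 70.30164917482227
cover (np.float64(6.6), array([422.9,  52.1])) (np.float64(9.8), array([427.9,  15.6])) (np.float64(98.2), array([445.1,  36.7]))
flange (np.float64(-16.7), array([588.1, 234.1]))
flG (np.float64(-65.8), array([ 405.2, -172.1]))
post wire [454.35620771 189.39484808   0.        ]
via (array([  0.1, -19.7,  -0. ]), array([ 186.9,   -1.7, -270.3]))
boss (array([  0.1, -13.9,  -0. ]), array([ 425.4,   68.5, -461.6]))
```

```bash
python3 -m handwheel '[[[0,-7,0],[187,-2,-270],90],[[0,-14,0],[187,-2,-270],90],[[0,-14,0],[187,-2,-270],90],[[0,-14,0],[187,-2,-270],90],[[0,-14,0],[187,-2,-270],90],[[0,-14,0],[187,-2,-270],90],[[0,-14,0],[187,-2,-270],90],[[0,-14,0],[187,-2,-270],90],[[0,-14,0],[425,30,-462],90],[[0,-14,0],[425,30,-462],90],[[0,-14,0],[425,30,-462],90],[[0,-14,0],[425,30,-462],90]]' 30
python3 -c "
from h import *
from workcell import manip
s=manip.get_state();pickle.dump(s,open('s1.pkl','wb'));print(s['q'],s['force'])
print(cmd(s,(430.4,-60.6,150),1.47))"
```

```text
time: 1.15
position: [357.2, 57.1, 203.4]
tool_rot: [-1.569, 0.077, -0.079]
force: [1.5, 1.2, 0.1]
width: 0.65
[-1.52977160e-01 -8.40957376e-02  1.95642427e+00  1.86300869e-04
  1.26811532e+00 -1.62399554e+00] [1.50016329 1.2150644  0.06607974]
(array([-0. ,  0.1,  0.1]), array([  84.5,   53.5, -109.8]))
```

```bash
python3 -m handwheel '[[[0,0,0],[84,53,-110],90],[[0,0,0],[84,53,-110],90],[[0,0,0],[84,53,-110],90],[[0,0,0],[84,53,-110],90],[[0,0,0],[84,53,-110],90],[[0,0,0],[84,53,-110],90]]'
cat > look.py <<'E'
import sys
from h import *
from workcell import manip
n=sys.argv[1];s=manip.get_state();im=manip.get_image("wrist");pickle.dump((s,im),open(n+".pkl","wb"))
cv2.imwrite(f"pics/{n}.png",im["color"][:,:,::-1]);print(s["position"].round(1),s["force"].round(1),s["q"].round(3))
E
python3 look.py w1
```

```text
time: 1.65
position: [429.0, -59.3, 149.4]
tool_rot: [-1.568, 0.082, -0.078]
force: [-0.8, -0.6, 0.0]
width: 0.649
[429.  -59.3 149.4] [-0.8 -0.6  0. ] [-0.396  0.113  1.899  0.     1.132 -1.865]
```

View pics/w1.png

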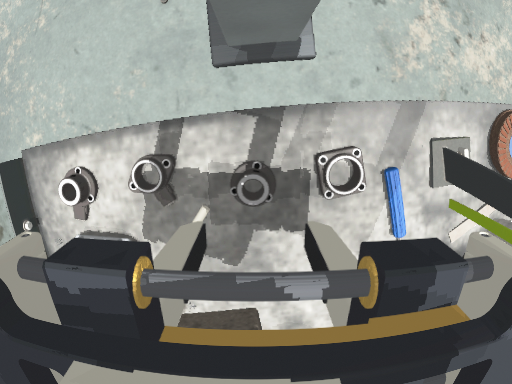

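The wrist view shows the boss under the fingers at (253,187) and the cover at (342,175). The gated flange is at (148,174) and the gated boss at (75,190). I'll refine the positions.

```bash
cat >> h.py <<'E'
def ring(c,uv,h=18,thr=None,rmin=6):
    u,v=uv;g=cv2.cvtColor(c,cv2.COLOR_RGB2GRAY);w=cv2.resize(g[v-h:v+h,u-h:u+h],None,fx=6,fy=6,interpolation=cv2.INTER_CUBIC)
    m=(w<(thr or 60)).astype(np.uint8)
    k=cv2.HoughCircles(cv2.GaussianBlur(w,(0,0),3),cv2.HOUGH_GRADIENT,2,20,param1=120,param2=30,minRadius=int(rmin*6),maxRadius=h*6)
    return None if k is None else [(round(float(a/6+u-h-.42),1),round(float(b/6+v-h-.42),1),round(float(r/6),1)) for a,b,r in k[0,:3]]
E
python3 - <<'E'
from h import *
from scipy.optimize import least_squares
s,im=pickle.load(open("w1.pkl","rb"))
for n,uv,z,R0 in [("boss",(253,187),30,6),("cover",(342,175),24,10),("flG",(148,174),22,7),("boG",(75,190),30,6)]:
    for k in ring(im["color"],uv,rmin=R0) or []:
        p=wray(im,s,k[:2],z);q=wray(im,s,(k[0]+k[2],k[1]),z);print(n,k,p.round(1),"r",np.linalg.norm(q-p).round(1))
Q=np.array([[.259,1.535],[-.0841,1.9564],[.113,1.899]]);P=np.array([[185.4,517.8,218.6],[357.2,57.1,203.4],[429,-59.3,149.4]])
r=np.sqrt((P[:,:2]**2).sum(1)-110.8**2)
# unknown f0,a,b,c=hs-L linear
A=[];B=[]
for (q2,q3),ri,z in zip(Q,r,P[:,2]):
    A+=[[1,np.sin(q2),np.sin(q2+q3),0],[0,np.cos(q2),np.cos(q2+q3),1]];B+=[ri,z]
print(np.linalg.lstsq(np.array(A),np.array(B),rcond=None)[:2])
E
```

```text
cover (343.7, 175.7, 15.6) [427.   31.7  24. ] r 17.4
cover (345.1, 171.7, 14.1) [422.9  33.4  24. ] r 15.7
cover (341.7, 170.7, 14.5) [421.6  29.7  24. ] r 16.0
flG (147.4, 175.7, 13.7) [ 406.5 -172.1   22. ] r 15.5
flG (145.1, 173.1, 13.3) [ 403.4 -174.3   22. ] r 15.1
flG (150.7, 173.1, 17.8) [ 404.1 -167.9   22. ] r 19.8
boG (62.4, 193.7, 17.2) [ 412.9 -283.8   30. ] r 25.8
boG (67.7, 188.1, 9.7) [ 407.2 -273.7   30. ] r 14.3
boG (70.1, 191.1, 9.5) [ 411.  -271.1   30. ] r 13.9
(array([ -22.79394789,  543.19499135,  428.80388103, -209.77271326]), array([95.81036477]))
```

Run:
```python
from h import *
s,im=pickle.load(open("w1.pkl","rb"))
c=im["color"];g=cv2.cvtColor(c,cv2.COLOR_RGB2GRAY)
w=cv2.resize(g[167:207,233:273],None,fx=6,fy=6,interpolation=cv2.INTER_CUBIC)
for t in(30,40,50,70,90):  # dark bore
    m=(w<t).astype(np.uint8);n,l,st,ce=cv2.connectedComponentsWithStats(m)
    L=l[120,120]; print(t,L,st[L],(ce[L]/6+[233,167]-.42).round(1), wray(im,s,ce[L]/6+[233,167]-.42,20).round(1))
k=cv2.HoughCircles(cv2.GaussianBlur(w,(0,0),3),cv2.HOUGH_GRADIENT,2,20,param1=60,param2=20,minRadius=36,maxRadius=120)
for a,b,r in k[0,:4]: print(a/6+232.6,b/6+166.6,r/6,wray(im,s,(a/6+232.6,b/6+166.6),30).round(1))
print(cmd(s,(430,-60.6,33),1.47))
```

```text
30 0 [    0     0   240   240 56715] [252.5 186.5] [430.1 -63.2  20. ]
40 0 [    0     0   240   240 56293] [252.5 186.6] [430.2 -63.2  20. ]
50 0 [    0     0   240   240 55576] [252.5 186.7] [430.3 -63.2  20. ]
70 0 [    0     0   240   240 34701] [251.5 188.9] [432.5 -64.5  20. ]
90 0 [    0     0   240   240 23299] [250.9 189.4] [433.  -65.1  20. ]
252.43333 189.43333 10.966667 [430.6 -63.3  30. ]
250.76668 192.76668 19.300001 [433.9 -65.3  30. ]
254.1 186.1 18.699999 [427.4 -61.3  30. ]
255.43333 191.43333 14.666667 [433.  -60.5  30. ]
(array([-0.1, -0.1, -0.1]), array([  1.4, 116.4,  -1.3]))
```

```bash
python3 -m handwheel '[[[0,0,0],[1.5,40,-2],90],[[0,0,0],[1.5,80,-2],90],[[0,0,0],[1.5,120,-2],90],[[0,0,0],[1.5,137,-2],90],[[0,0,0],[1.5,137,-2],90],[[0,0,0],[1.5,137,-2],200],[[0,0,0],[1.5,137,-2],200],[[0,0,0],[1.5,137,-2],200],[[0,0,0],[1.5,137,-2],200],[[0,0,0],[1.5,137,-2],200],[[0,0,0],[1.5,137,-2],200],[[0,0,0],[1.5,137,-2],200]]' 40
```

```text
time: 2.7
position: [432.0, -61.2, 14.9]
tool_rot: [-1.57, 0.076, -0.081]
force: [-1.0, 0.7, 8.4]
width: 0.369
```

Width 0.369 is 34 mm, so the neck is gripped. I'll lift, and refine the collar positions from the top image meanwhile, averaging several thresholds and fitting the row with its known 66 mm pitch.

```bash
python3 -m handwheel '[[[0,0,0],[0,-40,0],200],[[0,0,0],[0,-80,0],200],[[0,0,0],[0,-115,0],200],[[0,0,0],[0,-115,0],200]]'
python3 - <<'E'
from h import *
im=pickle.load(open("top0.pkl","rb"));g=cv2.cvtColor(im["color"],cv2.COLOR_RGB2GRAY)
out=[]
for (u,v),D in[((364,154),41),((363,180),48),((363,207),35)]:
    h=14;w=cv2.resize(g[v-h:v+h,u-h:u+h],None,fx=8,fy=8,interpolation=cv2.INTER_CUBIC)
    for t in(60,75,90,105):
        m=cv2.morphologyEx((w<t).astype(np.uint8),cv2.MORPH_OPEN,np.ones((25,25)))
        cs,_=cv2.findContours(m,cv2.RETR_EXTERNAL,cv2.CHAIN_APPROX_NONE)
        if not cs: continue
        k=cv2.convexHull(max(cs,key=cv2.contourArea));e=cv2.fitEllipse(k)
        M=cv2.moments(k);uv=np.array([M["m10"],M["m01"]])/M["m00"]/8+[u-h,v-h]-.44
        p=ray(im,uv,22.5);print(D,t,uv.round(2),(np.array(e[1])/8).round(1),"exp",round(D*366/862,1),p.round(1))
# white rack frame outline centre
for uv in[(345,140),(380,140),(343,212),(381,212)]:print(uv,ray(im,uv,18).round())
for uv in[(345,165),(342,172),(338,155),(325,190)]:print(uv,ray(im,uv,0).round(),ray(im,uv,110).round(),ray(im,uv,220).round())
E
```

```text
time: 3.03
position: [434.9, -62.4, 134.9]
tool_rot: [-1.574, 0.069, -0.087]
force: [1.5, 0.1, -2.7]
width: 0.365
41 60 [362.94 156.41] [11.6 15.8] exp 17.4 [ 632.8 -266.6   22.5]
41 75 [363.28 155.44] [15.2 17.9] exp 17.4 [ 635.3 -267.6   22.5]
41 90 [363.62 155.36] [15.8 18.4] exp 17.4 [ 635.5 -268.5   22.5]
41 105 [363.83 155.31] [16.2 19. ] exp 17.4 [ 635.6 -269.    22.5]
48 60 [366.78 185.93] [ 5.8 11.9] exp 20.4 [ 557.6 -268.9   22.5]
48 75 [362.39 182.18] [17.9 18.7] exp 20.4 [ 567.4 -259.1   22.5]
48 90 [362.55 181.9 ] [18.7 19.3] exp 20.4 [ 568.1 -259.6   22.5]
48 105 [363.23 181.04] [19.5 20.4] exp 20.4 [ 570.2 -261.4   22.5]
35 60 [359.75 203.31] [4.5 4.7] exp 14.9 [ 515.4 -248.    22.5]
35 75 [361.69 207.88] [12.7 13.6] exp 14.9 [ 504.1 -251.6   22.5]
35 90 [361.99 207.28] [12.8 14.9] exp 14.9 [ 505.6 -252.5   22.5]
35 105 [362.17 207.26] [13.2 15.3] exp 14.9 [ 505.6 -252.9   22.5]
(345, 140) [ 679. -227.   18.]
(380, 140) [ 676. -315.   18.]
(343, 212) [ 496. -207.   18.]
(381, 212) [ 493. -298.   18.]
(345, 165) [ 619. -226.    0.] [ 586. -199.  110.] [ 554. -172.  220.]
(342, 172) [ 601. -217.    0.] [ 570. -191.  110.] [ 540. -165.  220.]
(338, 155) [ 646. -210.    0.] [ 610. -185.  110.] [ 574. -160.  220.]
(325, 190) [ 556. -171.    0.] [ 531. -151.  110.] [ 506. -131.  220.]
```

Run:
```python
from h import *
im=pickle.load(open("side0.pkl","rb"));c=im["color"]
print("cam",-R.from_rotvec(im["rvec"]).as_matrix().T@im["tvec"])
for uv in[(285,250),(322,254),(322,190),(341,232),(266,287),(300,287),(232,285)]:print(uv,ray(im,uv,0).round())
w=c[150:300,220:350];cv2.imwrite("pics/crop2.png",cv2.resize(w,None,fx=5,fy=5,interpolation=cv2.INTER_CUBIC)[:600,:,::-1])
```

```text
cam [ 503.53498343 -978.59421175  690.53180456]
(285, 250) [ 599. -180.    0.]
(322, 254) [ 685. -194.    0.]
(322, 190) [725.  81.   0.]
(341, 232) [ 744. -111.    0.]
(266, 287) [ 549. -300.    0.]
(300, 287) [ 622. -300.    0.]
(232, 285) [ 476. -294.    0.]
```

View pics/crop2.png

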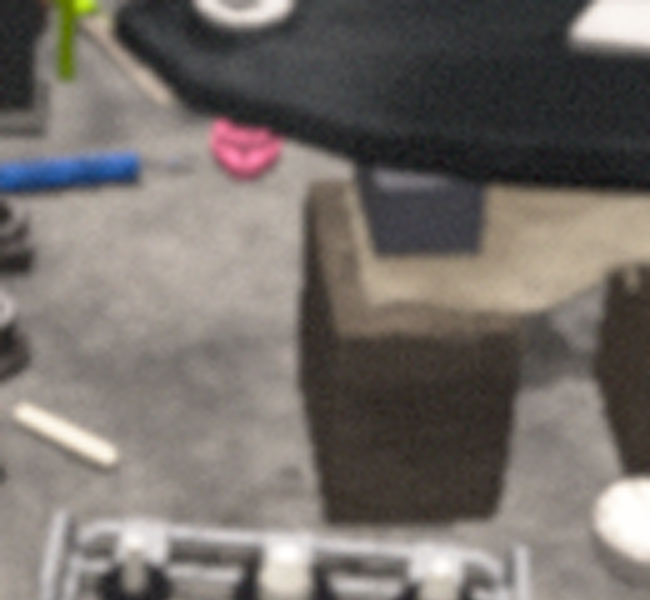

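Run:
```python
from h import *
im=pickle.load(open("side0.pkl","rb"));t=pickle.load(open("top0.pkl","rb"))
f=lambda x,y:(x/5+220-.4,y/5+150-.4)
for b,tp in[((326,521),(340,337)),((498,518),(520,333))]:
    P=ray(im,f(*b),0);print("bottom",P.round(1))
    for z in(80,90,100,110,120,130):print(z,ray(im,f(*tp),z).round(1))
for z in(80,90,100,110,120):print(z,[ray(t,q,z).round() for q in((343,150),(335,173))])
```

```text
bottom [ 597.5 -193.1    0. ]
80 [ 602.7 -156.4   80. ]
90 [ 601.  -169.9   90. ]
100 [ 599.4 -183.4  100. ]
110 [ 597.8 -196.8  110. ]
120 [ 596.2 -210.3  120. ]
130 [ 594.5 -223.8  130. ]
bottom [ 678.5 -191.1    0. ]
80 [ 686.6 -153.3   80. ]
90 [ 683.6 -166.8   90. ]
100 [ 680.6 -180.3  100. ]
110 [ 677.6 -193.8  110. ]
120 [ 674.6 -207.3  120. ]
130 [ 671.6 -220.9  130. ]
80 [array([ 631., -205.,   80.]), array([ 577., -182.,   80.])]
90 [array([ 628., -202.,   90.]), array([ 574., -180.,   90.])]
100 [array([ 625., -200.,  100.]), array([ 571., -178.,  100.])]
110 [array([ 621., -197.,  110.]), array([ 569., -175.,  110.])]
120 [array([ 618., -195.,  120.]), array([ 566., -173.,  120.])]
```

The support block under the casting spans x 597–680, reaches y ≈ -0.19 and is about 107 mm high. I'll stay clear by moving along -y first, then out to the spigot.

```bash
python3 -c "
from h import *
from workcell import manip
s=manip.get_state();print(s['position'],s['force'])
print(cmd(s,(435,-254,130),1.45),cmd(s,(505.6,-253.5,130),1.45))"
```

```text
[434.86762114 -62.43529974 134.93068385] [ 1.49071711  0.07348814 -2.66618846]
(array([0.2, 1.2, 0.7]), array([  19.1,    5.8, -190.6])) (array([0.2, 1.2, 0.7]), array([  89.3,    6.6, -183.1]))
```

```bash
python3 -m handwheel '[[[0,1.2,0],[19,0,-191],200],[[0,1.2,0],[19,0,-191],200],[[0,1.2,0],[19,0,-191],200],[[0,1.2,0],[19,0,-191],200],[[0,1.2,0],[19,0,-191],200],[[0,1.2,0],[19,0,-191],200],[[0,1.2,0],[88,0,-183],200],[[0,1.2,0],[88,0,-183],200],[[0,1.2,0],[88,0,-183],200],[[0,1.2,0],[88,0,-183],200],[[0,1.2,0],[88,0,-183],200]]'
python3 look.py w2
python3 - <<'E'
from h import *
from workcell import manip
s=manip.get_state();print(cmd(s,(505.6,-253.5,70),1.45))
im=manip.get_image("top");pickle.dump(im,open("t2.pkl","wb"));cv2.imwrite("pics/t2.png",cv2.resize(im["color"][100:260,250:420],None,fx=3,fy=3)[:,:,::-1])
im=manip.get_image("side");cv2.imwrite("pics/s2.png",cv2.resize(im["color"][120:320,180:360],None,fx=3,fy=3)[:,:,::-1])
a=cv2.imread("pics/w2.png");b=cv2.imread("pics/s2.png");cv2.imwrite("pics/m2.png",np.hstack([cv2.resize(a,(400,300)),cv2.resize(b,(400,444))[:300]]))
E
```

```text
time: 3.95
position: [499.1, -250.4, 127.4]
tool_rot: [-1.567, 0.096, -0.092]
force: [-1.5, -0.5, -3.1]
width: 0.363
[ 499.1 -250.4  127.4] [-1.5 -0.5 -3.1] [-0.665  0.352  1.64  -0.     1.152 -2.116]
(array([-0.1,  0.1, -0.1]), array([ 7.1, 57.6, -2.1]))
```

View pics/m2.png

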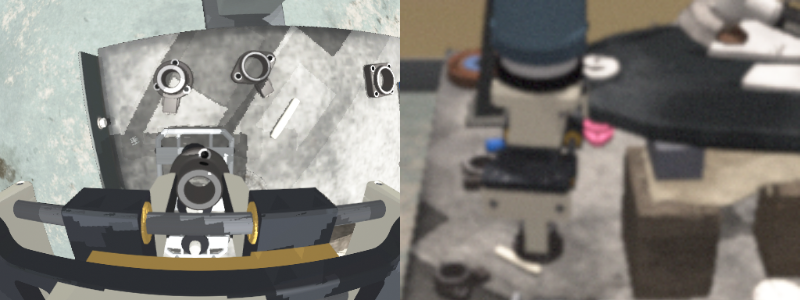

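The wrist view shows the boss held level, with the thin spigot's nose ahead of it at about full-frame (260,198). I'll measure that nose as a second fix.

Run:
```python
from h import *
from workcell import manip
s,im=pickle.load(open("w2.pkl","rb"));c=im["color"];g=cv2.cvtColor(c,cv2.COLOR_RGB2GRAY)
m=(g[185:212,240:280]>190).astype(np.uint8);n,l,st,ce=cv2.connectedComponentsWithStats(m)
for i in range(1,n):
    if st[i][4]>8:print(st[i]+[240,185,0,0,0],(ce[i]+[240,185]).round(1),wray(im,s,ce[i]+[240,185],46).round(1))
cv2.imwrite("pics/c3.png",cv2.resize(c[165:285,190:330],None,fx=5,fy=5)[:,:,::-1])
s=manip.get_state();print(s["position"],cmd(s,(505.6,-253.5,70),1.45))
```

```text
[254 190  11  10  43] [258.1 193.3] [ 495.2 -248.6   46. ]
[ 499.11069428 -251.08015236  128.13628424] (array([-0. ,  0. , -0.1]), array([ 6.8, 58.1, -1.6]))
```

View pics/c3.png

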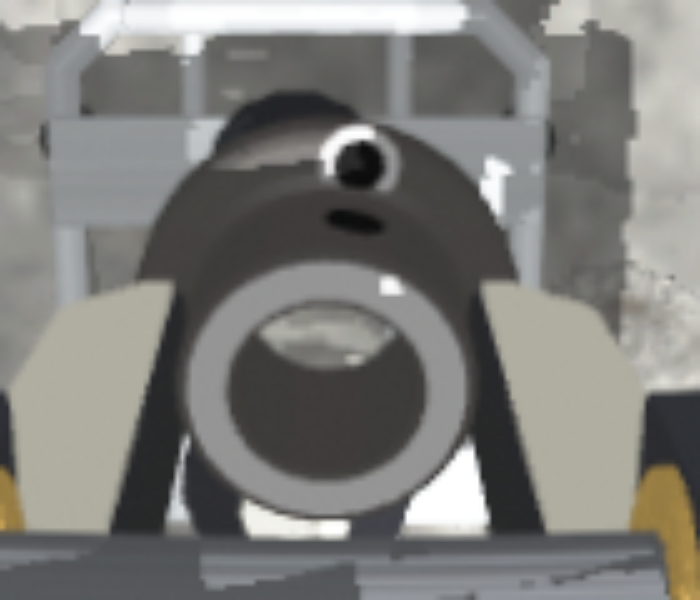

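The white spot was a bolt hole in the boss's own foot. The thin collar's black arc shows behind the boss, at crop (215,150)–(295,92)–(350,110). I'll use those points on the collar plane with the known radius.

Run:
```python
from h import *
from scipy.optimize import least_squares
s,im=pickle.load(open("w2.pkl","rb"))
pts=[(215,150),(225,125),(245,106),(270,96),(295,92),(320,95),(345,106)]
W=np.array([wray(im,s,(190+a/5-.4,165+b/5-.4),22.5)[:2] for a,b in pts]);print(W.round(1))
for r in(17.5,):print(least_squares(lambda c:np.hypot(*(W-c).T)-r,[505,-254]).x)
o=least_squares(lambda c:np.hypot(*(W-c[:2]).T)-c[2],[505,-254,17]);print(o.x)
```

```text
[[ 499.8 -273.1]
 [ 495.2 -270.6]
 [ 492.  -266.3]
 [ 490.7 -261.4]
 [ 490.5 -256.7]
 [ 491.6 -252.1]
 [ 494.2 -247.7]]
[ 507.90829686 -258.21895998]
[ 506.43474161 -258.53575912   16.21184182]
```

```bash
python3 -m handwheel '[[[0,0,0],[8.3,20,-4.4],200],[[0,0,0],[8.3,45,-4.4],200],[[0,0,0],[8.3,60,-4.4],200],[[0,0,0],[8.3,64,-4.4],200],[[0,0,0],[8.3,64,-4.4],200],[[0,0,0],[8.3,64,-4.4],200]]'
python3 look.py w4
python3 - <<'E'
from h import *
s,im=pickle.load(open("w4.pkl","rb"))
cv2.imwrite("pics/c4.png",cv2.resize(im["color"][165:285,190:330],None,fx=5,fy=5)[:,:,::-1])
E
```

```text
time: 4.6
position: [507.9, -257.3, 65.1]
tool_rot: [-1.569, 0.094, -0.095]
force: [0.5, -0.5, -2.2]
width: 0.366
[ 507.9 -257.3   65.1] [ 0.5 -0.5 -2.2] [-0.665  0.438  1.683 -0.     1.02  -2.115]
```

View pics/c4.png

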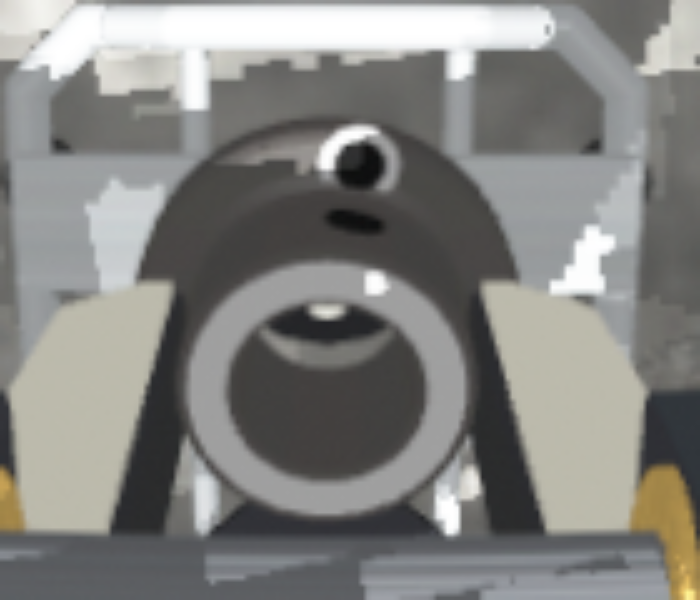

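Through the bore the white nose shows at crop (325,312), laterally centred. I'll check it fore-aft by ray.

Run:
```python
from h import *
s,im=pickle.load(open("w4.pkl","rb"))
for q in((325,305),(325,318)):print(wray(im,s,(190+q[0]/5-.4,165+q[1]/5-.4),48).round(1))
print("boss ring",wray(im,s,(190+328/5-.4,165+390/5-.4),80).round(1))
```

```text
[ 508.4 -259.1   48. ]
[ 510.2 -259.3   48. ]
boss ring [ 506.1 -258.4   80. ]
```

```bash
python3 -m handwheel '[[[0,0,0],[2,3,-1],200],[[0,0,0],[2,10,-1],200],[[0,0,0],[2,17,-1],200],[[0,0,0],[2,22,-1],200],[[0,0,0],[2,25,-1],200],[[0,0,0],[2,26,-1],200],[[0,0,0],[2,26,-1],200]]'
```

```text
time: 5.23
position: [509.5, -258.0, 37.9]
tool_rot: [-1.568, 0.095, -0.094]
force: [-0.1, -0.4, -2.5]
width: 0.366
```

```bash
python3 -m handwheel '[[[0,0,0],[0,0,0],120],[[0,0,0],[0,0,0],100],[[0,0,0],[0,0,0],100],[[0,0,0],[0,0,0],100],[[0,0,0],[0,0,0],100],[[0,0,0],[0,-20,0],100],[[0,0,0],[0,-60,0],100],[[0,0,0],[0,-100,0],100],[[0,0,0],[0,-120,0],100],[[0,0,0],[0,-120,0],100],[[0,0,0],[0,-120,0],100]]'
python3 look.py w5
```

```text
time: 6.15
position: [510.5, -258.8, 159.8]
tool_rot: [-1.571, 0.092, -0.097]
force: [-0.6, 0.8, -0.2]
width: 0.604
[ 510.5 -258.8  159.8] [-0.6  0.8 -0.2] [-0.664  0.341  1.57  -0.     1.227 -2.114]
```

View pics/w5.png

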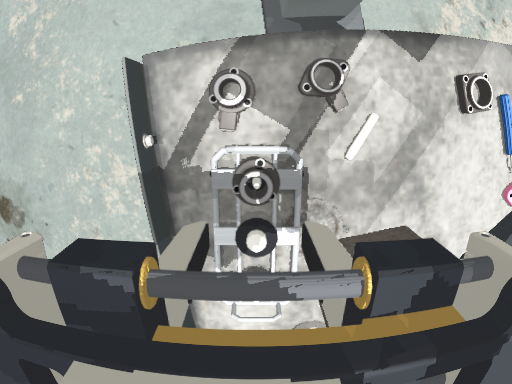

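The boss is on the thin spigot at (256,184), and the thick spigot on its collar is visible at (257,238). I'll measure that collar from here and plan the move to the cover.

Run:
```python
from h import *
from workcell import manip
s,im=pickle.load(open("w5.pkl","rb"));g=cv2.cvtColor(im["color"],cv2.COLOR_RGB2GRAY)
u,v,h=257,238,26;w=cv2.resize(g[v-h:v+h,u-h:u+h],None,fx=6,fy=6,interpolation=cv2.INTER_CUBIC)
for t in(40,55,70):
    m=cv2.morphologyEx((w<t).astype(np.uint8),cv2.MORPH_OPEN,np.ones((9,9)))
    cs,_=cv2.findContours(m,cv2.RETR_EXTERNAL,cv2.CHAIN_APPROX_NONE)
    for k in cs:
        if cv2.contourArea(k)>5000:
            (x,y),r=cv2.minEnclosingCircle(k);b=np.array(cv2.boundingRect(k))/6;uv=np.array([x,y])/6+[u-h,v-h]-.4
            bc=b[:2]+b[2:]/2+[u-h,v-h]-.4
            print(t,uv.round(1),r/6,b.round(1),wray(im,s,uv,22.5).round(1),wray(im,s,bc,22.5).round(1))
# spigot white nose & boss ring
print("nose thick",wray(im,s,(257,240),46).round(1)); print("boss ring",wray(im,s,(256.5,184.5),52.5).round(1))
s=manip.get_state()
print("cover", cmd(s,(430,-258.8,160),1.45),cmd(s,(427,33,130),np.radians(98.2)))
```

```text
40 [256.9 225.3] 15.092324574788412 [11.3  6.7 30.2  9.7] [ 558.  -264.    22.5] [ 555.5 -263.6   22.5]
55 [256.1 237. ] 20.636823018391926 [ 5.2  6.3 40.2 34.8] [ 571.9 -266.6   22.5] [ 569.8 -266.6   22.5]
70 [256.1 237.3] 20.88381067911784 [ 5.   6.  40.5 38.5] [ 572.3 -266.6   22.5] [ 571.6 -266.8   22.5]
nose thick [ 565.1 -264.8   46. ]
boss ring [ 505.2 -258.3   52.5]
cover (array([0., 0., 0.]), array([-78.8,  -1.9, -10.3])) (array([  0. , -15.1,   0. ]), array([-116.8,   28.1,  279. ]))
```

```bash
python3 -m handwheel '[[[0,0,0],[-40,0,-5],63],[[0,0,0],[-79,0,-10],63],[[0,-7,0],[-117,10,279],63],[[0,-15,0],[-117,20,279],63],[[0,-15,0],[-117,28,279],63],[[0,-15,0],[-117,28,279],63],[[0,-15,0],[-117,28,279],63],[[0,-15,0],[-117,28,279],63],[[0,-15,0],[-117,28,279],63],[[0,-15,0],[-117,28,279],63],[[0,-15,0],[-117,28,279],63],[[0,-15,0],[-117,28,279],63]]'
python3 look.py w6
python3 - <<'E'
from h import *
s,im=pickle.load(open("w6.pkl","rb"))
c=im["color"]
for k in ring(c,(253,187),h=24,rmin=12) or []:
    p=wray(im,s,k[:2],24);q=wray(im,s,(k[0]+k[2],k[1]),24);print(k,p.round(1),"r",np.linalg.norm(q-p).round(1))
cv2.imwrite("pics/c6.png",cv2.resize(c[140:240,190:320],None,fx=4,fy=4)[:,:,::-1])
print(cmd(s,(427,33,6),np.radians(98.2)))
E
```

```text
time: 7.2
position: [426.3, 32.9, 129.2]
tool_rot: [-1.568, -0.11, 0.114]
force: [-0.3, 0.1, -0.3]
width: 0.753
[426.3  32.9 129.2] [-0.3  0.1 -0.3] [-1.850e-01  1.280e-01  1.939e+00 -1.000e-03  1.077e+00 -1.898e+00]
(array([-0. ,  0. , -0.1]), array([  1. , 123.2,   0. ]))
```

View pics/c6.png

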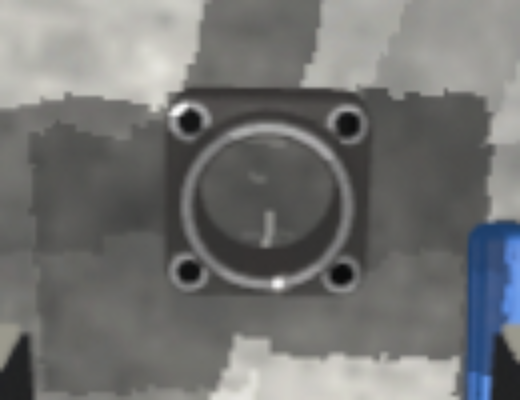

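The cover is square to the jaws, with its ring centre at full-frame (256,190.6). The blue screwdriver handle at the right edge is close, so I'll narrow the opening to 60 mm.

Run:
```python
from h import *
s,im=pickle.load(open("w6.pkl","rb"))
print(wray(im,s,(190+266.5/4-.4,140+204/4-.4),24).round(1))
for q in((190,122),(347,122),(190,271),(342,273)):print(wray(im,s,(190+q[0]/4-.4,140+q[1]/4-.4),16).round(1))
```

```text
[425.5  32.5  24. ]
[410.1  11.8  16. ]
[404.7  49.   16. ]
[447.1  16.6  16. ]
[442.3  53.9  16. ]
```

```bash
python3 -m handwheel '[[[0,0,0],[1,20,-1],90],[[0,0,0],[1,50,-1],90],[[0,0,0],[1,85,-1],90],[[0,0,0],[1,105,-1],90],[[0,0,0],[1,118,-1],90],[[0,0,0],[1,122,-1],90],[[0,0,0],[1,122,-1],90]]'
```

```text
time: 7.83
position: [427.6, 30.5, 7.3]
tool_rot: [-1.568, -0.107, 0.111]
force: [-0.3, 0.1, -0.4]
width: 0.649
```

```bash
python3 -m handwheel '[[[0,0,0],[-1,0,2],90],[[0,0,0],[-1,0,2],150],[[0,0,0],[-1,0,2],150],[[0,0,0],[-1,0,2],150],[[0,0,0],[-1,0,2],150],[[0,0,0],[-1,0,2],150],[[0,0,0],[-1,-10,2],150],[[0,0,0],[-1,-50,2],150],[[0,0,0],[-1,-90,2],150],[[0,0,0],[-1,-122,2],150],[[0,0,0],[-1,-122,2],150],[[0,0,0],[-1,-122,2],150]]' 40
python3 - <<'E'
from h import *
from workcell import manip
s=manip.get_state();j=np.radians(79)
print(s["position"],s["width"]*93,s["q"].round(2))
for p in((430,-200,130),(430,-262,130),(572,-265.5,130)):print(cmd(s,p,j))
E
```

```text
time: 8.83
position: [428.1, 33.7, 131.8]
tool_rot: [-1.569, -0.115, 0.108]
force: [1.1, 0.7, -3.8]
width: 0.529
[428.09505345  33.73882644 131.79488324] 49.17758676460988 [-0.18  0.12  1.94  0.    1.08 -1.89]
(array([ 0. , 19.1,  0.3]), array([ -31.2,    2. , -231.7]))
(array([ 0. , 19.1,  0.3]), array([ -39.9,    2. , -293. ]))
(array([ 0. , 19.1,  0.3]), array([ 100.1,    2.7, -316.6]))
```

```bash
python3 -m handwheel '[[[0,7,0],[-31,0,-232],150],[[0,14,0],[-31,0,-232],150],[[0,19,0],[-31,0,-232],150],[[0,19,0],[-31,0,-232],150],[[0,19,0],[-31,0,-232],150],[[0,19,0],[-31,0,-232],150],[[0,19,0],[-40,0,-293],150],[[0,19,0],[-40,0,-293],150],[[0,19,0],[-40,0,-293],150],[[0,19,0],[-40,0,-293],150],[[0,19,0],[-40,0,-293],150]]'
python3 -c "
from h import *
from workcell import manip
s=manip.get_state();j=np.radians(79)
for p in((500,-265,130),(572,-266,130),(572,-266,60)):print(cmd(s,p,j))"
```

```text
time: 9.75
position: [427.4, -260.2, 128.3]
tool_rot: [-1.562, 0.152, -0.147]
force: [-0.2, 0.3, -4.1]
width: 0.53
(array([-0.2,  0.1, -0.2]), array([72.2, -1.9,  9.1]))
(array([-0.2,  0.1, -0.2]), array([143.1,  -2.1,  21.7]))
(array([-0.2,  0.1, -0.2]), array([143.3,  67.9,  21.5]))
```

```bash
python3 -m handwheel '[[[0,0,0],[36,-2,5],150],[[0,0,0],[72,-2,9],150],[[0,0,0],[95,-2,13],150],[[0,0,0],[120,-2,18],150],[[0,0,0],[143,-2,21],150],[[0,0,0],[143,-2,21],150],[[0,0,0],[143,20,21],150],[[0,0,0],[143,45,21],150],[[0,0,0],[143,62,21],150],[[0,0,0],[143,69,21],150],[[0,0,0],[143,69,21],150],[[0,0,0],[143,69,21],150]]'
python3 look.py w7
python3 - <<'E'
from h import *
s,im=pickle.load(open("w7.pkl","rb"))
cv2.imwrite("pics/c7.png",cv2.resize(im["color"][140:300,170:350],None,fx=3.5,fy=3.5)[:,:,::-1])
print(cmd(s,(573,-266,60),np.radians(79)))
E
```

```text
time: 10.75
position: [572.8, -267.5, 61.4]
tool_rot: [-1.565, 0.149, -0.148]
force: [1.6, -0.2, -2.3]
width: 0.526
[ 572.8 -267.5   61.4] [ 1.6 -0.2 -2.3] [-0.613  0.539  1.518 -0.     1.086 -1.995]
(array([-0. ,  0.2, -0. ]), array([-0.1,  1.4,  1.5]))
```

View pics/c7.png

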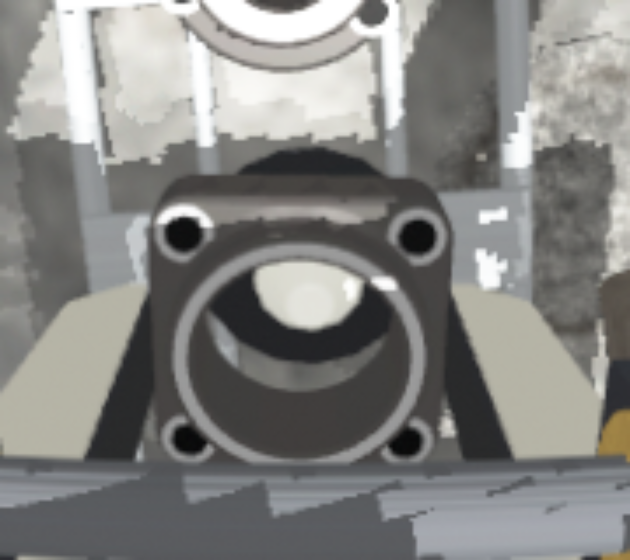

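Run:
```python
from h import *
s,im=pickle.load(open("w7.pkl","rb"))
f=lambda q,z:wray(im,s,(170+q[0]/3.5-.4,140+q[1]/3.5-.4),z).round(1)
print("nose",f((310,302),48),"spig edge",f((252,285),38),f((366,285),38),"cover",f((300,353),78),"collar back/front",f((310,148),22.5),f((300,360),22.5))
```

```text
nose [ 572.5 -266.7   48. ] spig edge [ 570.7 -277.7   38. ] [ 574.9 -256.    38. ] cover [ 569. -268.   78.] collar back/front [ 549.6 -262.1   22.5] [ 595.2 -272.9   22.5]
```

The nose sits at (572.5,-266.7) and the cover at (569,-268), so I'll shift +3 mm along tool x and +1 along z while lowering.

```bash
python3 -m handwheel '[[[0,0,0],[3,2,1],150],[[0,0,0],[3,8,1],150],[[0,0,0],[3,16,1],150],[[0,0,0],[3,23,1],150],[[0,0,0],[3,28,1],150],[[0,0,0],[3,29,1],150],[[0,0,0],[3,29,1],150]]'
```

```text
time: 11.38
position: [576.1, -267.8, 33.9]
tool_rot: [-1.565, 0.149, -0.149]
force: [-6.7, 2.3, 11.5]
width: 0.531
```

There is contact at z 33.9 with 11 N upward and -7 N in x. I'll look before releasing.

```bash
python3 look.py w8
python3 - <<'E'
from h import *
from workcell import manip
s,im=pickle.load(open("w8.pkl","rb"))
a=cv2.resize(im["color"][140:300,170:350],(400,356))
b=cv2.resize(manip.get_image("side")["color"][190:310,210:345],(400,356),interpolation=cv2.INTER_CUBIC)
cv2.imwrite("pics/m8.png",np.hstack([a,b])[:,:,::-1])
E
```

```text
[ 576.1 -267.8   33.9] [-6.7  2.3 11.5] [-6.110e-01  5.740e-01  1.534e+00  1.000e-03  1.034e+00 -1.992e+00]
```

View pics/m8.png

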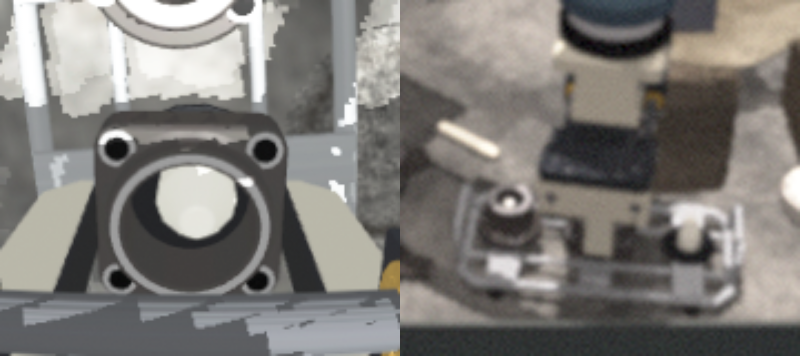

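```bash
python3 -m handwheel '[[[0,0,0],[-2,-3,0],150],[[0,0,0],[-2,-3,0],150],[[0,0,0],[-2,-3,0],150]]';python3 -m handwheel '[[[0,0,0],[0,2,0],150],[[0,0,0],[0,3,0],150],[[0,0,0],[0,4,0],150],[[0,0,0],[0,4,0],150]]'
```

```text
time: 11.73
position: [573.9, -267.5, 34.8]
tool_rot: [-1.565, 0.15, -0.149]
force: [-0.0, -0.3, -2.0]
width: 0.532
time: 12.07
position: [574.4, -267.7, 33.9]
tool_rot: [-1.566, 0.148, -0.15]
force: [-8.6, 1.9, 17.8]
width: 0.528
```

```bash
python3 -m handwheel '[[[0,0,0],[0,-3,0],150],[[0,0,0],[0,-3,0],150],[[0,0,0],[0,-3,0],110],[[0,0,0],[0,-3,0],90],[[0,0,0],[0,-3,0],90],[[0,0,0],[0,-3,0],90],[[0,0,0],[0,-3,0],90]]';python3 -m handwheel '[[[0,0,0],[0,-20,0],90],[[0,0,0],[0,-60,0],90],[[0,0,0],[0,-100,0],90],[[0,0,0],[0,-120,0],90],[[0,0,0],[0,-120,0],90],[[0,0,0],[0,-120,0],90]]'; python3 look.py w9
python3 - <<'E'
from h import *
from workcell import manip
s,im=pickle.load(open("w9.pkl","rb"))
a=cv2.resize(im["color"][110:310,150:375],(400,356))
b=cv2.resize(manip.get_image("side")["color"][190:310,210:345],(400,356),interpolation=cv2.INTER_CUBIC)
cv2.imwrite("pics/m9.png",np.hstack([a,b])[:,:,::-1])
E
```

```text
time: 12.65
position: [574.3, -267.6, 34.1]
tool_rot: [-1.566, 0.149, -0.149]
force: [0.8, -0.1, 0.5]
width: 0.649
time: 13.15
position: [574.9, -268.0, 155.7]
tool_rot: [-1.567, 0.147, -0.152]
force: [-0.3, -0.2, -0.8]
width: 0.649
[ 574.9 -268.   155.7] [-0.3 -0.2 -0.8] [-0.612  0.451  1.412 -0.     1.276 -1.992]
```

View pics/m9.png

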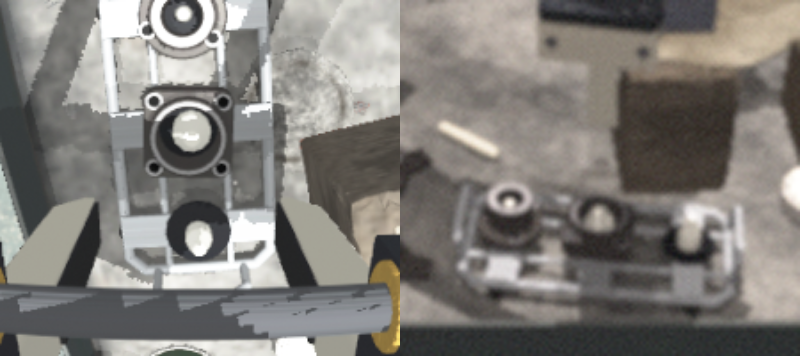

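The cover sits on the thick spigot, around (190,130) in the left panel, and the medium spigot is free at (198,232). I've viewed 15 pictures, so the last view is kept for the end. Next I'll measure the medium collar numerically, and fit the arm geometry to judge forearm clearance over the post at the flange.

Run:
```python
from h import *
from scipy.optimize import least_squares
s,im=pickle.load(open("w9.pkl","rb"));g=cv2.cvtColor(im["color"],cv2.COLOR_RGB2GRAY)
u,v,h=262,238,24;w=cv2.resize(g[v-h:v+h,u-h:u+h],None,fx=6,fy=6,interpolation=cv2.INTER_CUBIC)
for t in(40,55,70,85):
    m=cv2.morphologyEx((w<t).astype(np.uint8),cv2.MORPH_OPEN,np.ones((9,9)))
    cs,_=cv2.findContours(m,cv2.RETR_EXTERNAL,cv2.CHAIN_APPROX_NONE);k=max(cs,key=cv2.contourArea)
    (x,y),r=cv2.minEnclosingCircle(k);b=np.array(cv2.boundingRect(k))/6;uv=np.array([x,y])/6+[u-h,v-h]-.4
    p=wray(im,s,uv,22.5);print(t,uv.round(1),r/6,b.round(1),p.round(1),"r",np.linalg.norm(wray(im,s,uv+[r/6,0],22.5)-p).round(1))
# cover holes (z 38.5) from panel coords
f=lambda q:(150+q[0]*225/400-.4,110+q[1]*200/356-.4)
H=np.array([wray(im,s,f(q),38.5)[:2] for q in((152,101),(222,101),(153,168),(225,167))]);print(H.round(1),H.mean(0).round(1),[np.linalg.norm(H[a]-H[b]).round(1) for a,b in((0,1),(2,3),(0,2),(1,3))])
D=[([.259,1.535],[185.4,517.8,218.6]),([.113,1.899],[429,-59.3,149.4]),([.352,1.640],[499.1,-250.8,127.8]),([.438,1.683],[507.9,-257.3,65.1]),([.341,1.570],[510.5,-258.8,159.8]),([.128,1.939],[426.3,32.9,129.2]),([.539,1.518],[572.8,-267.5,61.4]),([.451,1.412],[574.9,-268,155.7])]
A=[];B=[]
for (q2,q3),p in D:
    ri=np.sqrt(p[0]**2+p[1]**2-110.8**2);A+=[[np.sin(q2),np.sin(q2+q3),0,1],[np.cos(q2),np.cos(q2+q3),1,0]];B+=[ri,p[2]]
x,res,_,_=np.linalg.lstsq(np.array(A),np.array(B),rcond=None);print("a,b,c,f0",x,res)
a,b,c,f0=x
for z in(7,130,200):
    r=np.sqrt(589.8**2+235.3**2-110.8**2)
    o=least_squares(lambda q:[a*np.sin(q[0])+b*np.sin(q[0]+q[1])+f0-r,a*np.cos(q[0])+b*np.cos(q[0]+q[1])+c-z],[.5,1.5]).x
    print(z,o,"elbow above TCP",-b*np.cos(o.sum()),"q1",np.arctan2(235.3,589.8)-np.arcsin(110.8/np.hypot(589.8,235.3)))
```

```text
40 [266.5 224.8] 1.3176323572794597 [27.8 10.3  2.3  1.8] [ 622.  -265.9   22.5] r 1.4
55 [261.2 239.2] 17.49561945597331 [ 6.3  9.  33.5 30.2] [ 637.6 -274.6   22.5] r 19.3
70 [261.1 238.9] 17.79692204793294 [ 6.2  8.7 35.  33.7] [ 637.2 -274.7   22.5] r 19.6
85 [261.6 237.7] 19.17104212443034 [ 6.   7.7 35.5 35. ] [ 636.  -273.8   22.5] r 21.1
[[ 550.5 -284.5]
 [ 557.7 -247. ]
 [ 587.9 -291.7]
 [ 594.9 -251.8]] [ 572.8 -268.8] [np.float64(38.1), np.float64(40.5), np.float64(38.1), np.float64(37.6)]
a,b,c,f0 [ 535.45138112  427.35124931 -200.39823879  -25.41323705] [358.34200461]
7 [0.58614345 1.57722925] elbow above TCP 238.67566766464873 q1 0.20421500652822616
130 [0.48222085 1.43224637] elbow above TCP 143.9941181248706 q1 0.20421500652822616
200 [0.44680543 1.31823389] elbow above TCP 82.48896924124446 q1 0.20421500652822616
```

The medium seat is at about (638,-274). To see how the links lie without spending the last view, I'll print coarse difference masks of the arm against the first images.

Run:
```python
from h import *
from workcell import manip
s=manip.get_state();p=s["position"];q1=s["q"][0];print(p.round(),q1)
for n in("top","side"):
    im=manip.get_image(n);pickle.dump(im,open(n+"9.pkl","wb"));o=pickle.load(open(n+"0.pkl","rb"))
    hsv=cv2.cvtColor(im["color"],cv2.COLOR_RGB2HSV)
    d=np.abs(im["color"].astype(int)-o["color"]).max(2)>25
    blue=(hsv[...,0]>90)&(hsv[...,0]<115)&(hsv[...,1]>70)
    P=R.from_rotvec(im["rvec"]).as_matrix()
    def pr(x):
        q=P@np.array(x)+im["tvec"];return (q[:2]/q[2]*im["fx"]+[im["cx"],im["cy"]]).round().astype(int)
    B=8
    G=[[('B' if (blue&d)[r:r+B,c:c+B].mean()>.4 else '#' if d[r:r+B,c:c+B].mean()>.4 else '.') for c in range(0,512,B)] for r in range(0,384,B)]
    for h in(0,84,200,300,400):
        u=pr(p+[0,0,h]);print(h,u)
        if 0<=u[1]<384 and 0<=u[0]<512:G[u[1]//B][u[0]//B]=str(h//100)
    d1=np.array([np.cos(q1),np.sin(q1),0])
    for k in(100,200,300):
        u=pr(p+[0,0,400]-d1*k);
        if 0<=u[1]<384 and 0<=u[0]<512:G[u[1]//B][u[0]//B]='a'
    rows=range(8,48) if n=="top" else range(0,36)
    print(n);print("\n".join("".join(G[r]) for r in rows))
```

```text
[ 573. -267.  153.] -0.6117960670272142
0 [383 164]
84 [397 150]
200 [424 126]
300 [457  95]
400 [508  48]
top
....................................................############
....................................................#####..#####
...................................................#############
..................................................#######3###.##
..................................................#############.
..................................................##############
............................................#....###############
............................................#########2####a..###
............................................##############...###
............................................##############..####
...........................................######0##############
...........................................#####################
...........................................####0################
..........................................######################
..........................................######################
..............
[... 3322 characters left out ...]
............##....#####...........................
..##.....###...........#####.....###............................
..##....####...........#####......0#............................
...##..###.............###......................................
....##..#..............##.......................................
.......................##.#.....................................
.......................##.####..................................
......................################..........................
......................################..........................
..........................######.#####..........................
...........................###...#######........................
```

```bash
python3 -c "
from h import *
from workcell import manip
s=manip.get_state();j=np.radians(73.3);print(s['position'])
for p in((585,-268,290),(585,0,290),(589.5,235,290)):print(cmd(s,p,j))"
```

```text
[ 573.18101903 -266.8533795   152.17248019]
(array([-0.1,  5.8, -0.2]), array([  11.3, -137.9,    1.3]))
(array([-0.1,  5.8, -0.2]), array([ -39.3, -137.3,  264.5]))
(array([-0.1,  5.8, -0.2]), array([ -79.4, -136.8,  496.1]))
```

```bash
python3 -m handwheel '[[[0,0,0],[11,-40,1],77],[[0,0,0],[11,-80,1],77],[[0,0,0],[11,-120,1],77],[[0,0,0],[11,-138,1],77],[[0,3,0],[3,-138,41],77],[[0,6,0],[-5,-138,82],77],[[0,6,0],[-12,-138,123],77],[[0,6,0],[-20,-138,164],77],[[0,6,0],[-28,-138,205],77],[[0,6,0],[-39,-138,264],77],[[0,6,0],[-39,-138,264],77],[[0,6,0],[-39,-138,264],77]]'
python3 -c "
from h import *
from workcell import manip
s=manip.get_state();j=np.radians(73.3);print(s['q'].round(3))
for p in((589.5,235,290),(589.5,235,150)):print(cmd(s,p,j))"
```

```text
time: 14.35
position: [585.0, 3.8, 291.0]
tool_rot: [-1.557, 0.23, -0.225]
force: [0.0, -0.1, 0.1]
width: 0.697
[-0.185  0.288  1.32   0.002  1.536 -1.466]
(array([-0.1,  0.1, -0.2]), array([-61.7,   1.5, 222.9]))
(array([-0.1,  0.1, -0.2]), array([-61.3, 141.5, 222.7]))
```

```bash
python3 -m handwheel '[[[0,0,0],[-11,0,40],77],[[0,0,0],[-22,0,80],77],[[0,0,0],[-33,0,120],77],[[0,0,0],[-44,0,160],77],[[0,0,0],[-55,0,200],77],[[0,0,0],[-61,0,223],77],[[0,0,0],[-61,0,223],77],[[0,0,0],[-61,40,223],77],[[0,0,0],[-61,80,223],77],[[0,0,0],[-61,110,223],77],[[0,0,0],[-61,130,223],77],[[0,0,0],[-61,130,223],77]]'
python3 look.py w10
python3 - <<'E'
from h import *
s,im=pickle.load(open("w10.pkl","rb"));c=im["color"];g=cv2.cvtColor(c,cv2.COLOR_RGB2GRAY)
for k in ring(c,(254,185),h=30,rmin=8) or []:
    p=wray(im,s,k[:2],22);q=wray(im,s,(k[0]+k[2],k[1]),22);print(k,p.round(1),"r",np.linalg.norm(q-p).round(1))
w=g[160:212,222:288]
print("\n".join("".join(" .:-=+*#%@"[min(9,int(v)//26)] for v in r[::1]) for r in w[::2]))
E
```

```text
time: 15.35
position: [589.0, 227.5, 155.5]
tool_rot: [-1.563, 0.241, -0.224]
force: [-0.1, -0.1, -0.4]
width: 0.695
[589.  227.5 155.5] [-0.1 -0.1 -0.4] [ 1.930e-01  4.550e-01  1.405e+00 -1.000e-03  1.293e+00 -1.082e+00]
(261.7, 184.4, 17.3) [589.9 232.2  22. ] r 18.0
(264.4, 188.1, 18.7) [594.5 233.8  22. ] r 19.5
(268.4, 190.1, 25.6) [597.7 237.2  22. ] r 26.8
:::::::::-===----------------::=+=#%*::::-%%*++=---------------===
::::::::::::---------------::-=+++*@%-:::#@%+++++-:------------===
:::::::::::::-------===----:-=++++=+*#****+++++++==---------======
:::::::::::::--=----====----====---:::::::::::--====---===========
::::::::::::::::-======-::--=-:::-=+*%%%%%%#*+=-::------==========
::::::::::::::::-=====-::---::=#%@@@@%#**##%@@@@%*=-:----=========
:::::::::::::::::-===-::-::-+%@@%+-==+=++====--+%@@%+----=========
::::::::::::::::::::::--::=%@@*-===+====-::::::::-#@@%=:--:--:::::
::::::::::::::::::::::-::+%@#==========-::::::::::::=+=-::::::::::
::::::::::::::::::::::::+%@#---====-::--:::::::::::::=+=::::::::::
:::::::::::::::::::::::-##=-::::::::::::::::::::::::::=+-:::::::
[... 307 characters left out ...]
:::::::::::::::::==-::::::::::
::::::::::::::::::::::::::=+=::::..::::::::::.::::::=+=:::::::::::
:::::::::::::::::::::::::::-==-:::.:::::::::::..::=++-::::::::::::
-::::::::::::::::::::::::::::-=+=-:::::::::::::-===-::::::::::::::
---:---::------------------:::::-=+%@%##*#*======:::::::::-:::::::
-----------------------------:::::::=*####+--:::::::--------------
-------------------------------:::::-%%-.  :+=:::::---------------
---------------------------------:::-%%:.. .==-:::----------------
------=====-----------------------:::-%#---+=-::------------------
-----=======------------------------:::::--:::--------------------
==------===-------------------------------------------------------
```

The ring is at pixel (261.7,184.4), giving (590,232), and the ear holes lie along tool x, so the orientation is good. I'll correct +5 mm along the jaw and descend in two steps, watching the force because of the post.

```bash
python3 -m handwheel '[[[0,0,0],[0.5,30,5.5],77],[[0,0,0],[0.5,60,5.5],77],[[0,0,0],[0.5,85,5.5],77],[[0,0,0],[0.5,100,5.5],77],[[0,0,0],[0.5,100,5.5],77],[[0,0,0],[0.5,100,5.5],77]]'
python3 - <<'E'
from h import *
from workcell import manip
s=manip.get_state();print(s['position'],s['q'].round(3),s['joint_torque'].round(1))
# arm vs post in side/top: arm mask near the post
im=manip.get_image("wrist");pickle.dump((s,im),open("w11.pkl","wb"));g=cv2.cvtColor(im["color"],cv2.COLOR_RGB2GRAY)
w=g[150:250,190:330];print("\n".join("".join(" .:-=+*#%@"[min(9,int(v)//26)] for v in r[::2]) for r in w[::4]))
E
```

```text
time: 15.9
position: [595.3, 234.6, 63.3]
tool_rot: [-1.558, 0.231, -0.233]
force: [0.4, 0.8, 0.8]
width: 0.695
[595.34214182 234.60055783  63.25990202] [ 0.201  0.548  1.496 -0.     1.097 -1.074] [  0.  -54.  -23.5   0.    0.1  -0. ]
=++=============*++++++++==========---===================++++***###%%%
-============----:==================--=====================++++**##%%%
----=======-------::=================--===================+++++**###%%
------------------:::======:::-:::-==----===============+++++++*#####%
::::--::--:::::::::::--==--++%%#*+=:-----===========---======+++***##*
-::::::::::::::::::::::-:=+%%:..%@++--=-=-=--================+++******
==-:::::::::::::::::::::--+%%...#%+++=:------===============+++*******
===:::::::::::::::::::::::=+++===+++++=--===========++=+=++++++*******
:-===:::::::::::::::::::::::--==---:::==---:::::::::::::::::++++*****#
::====:::::::::::::::::::-+++@@%@@@@@*-:---:::::::::::::::::-+++------
:::::::::::::::::::::::++-::+=+::::::%@@=::::::::::::::::::-----------
:::::::::::::::::::::=+-:::::::::::::::-+=::::::::::::::::------------
:::::::::::::
[... 209 characters left out ...]
:::------::+=:::::::::::::::::::=+:::-::::::::---------------
----::-:::-----:-:::-+-:::::::::::::::::-#-:-:-::::::-----------------
-----------:::::::::::+=:::::::::::::::=@+=----------:----------------
+****-------:::::::::::-+=-:::::::::-=+-:+------------:------****++---
****:.------------::::::::-=+++++++=-:::-------------------:.:********
***:..---------------:---::::=-   =-::---------------:::::::..-*******
**:...:=---===-------------:::=: -+::--------------:---:---:....******
*:....:--=====----------------::::-------------------------:.....*****
:.....:--======--------------------------------------------:.....:****
......:=========--------------=----------------------------.......-***
```

Run:
```python
from h import *
s,im=pickle.load(open("w11.pkl","rb"))
for k in ring(im["color"],(252,206),h=34,rmin=14) or []:
    p=wray(im,s,k[:2],22);print(k,p.round(1),np.linalg.norm(wray(im,s,(k[0]+k[2],k[1]),22)-p).round(1))
print(wray(im,s,(252.5,206),22).round(1))
print(cmd(s,(592,233.5,6),np.radians(73.3)))
```

```text
(253.1, 205.4, 22.4) [589.4 233.6  22. ] 16.4
(250.7, 209.4, 23.2) [591.8 231.   22. ] 17.0
(250.4, 213.1, 26.7) [594.5 229.9  22. ] 19.7
[589.7 233.   22. ]
(array([-0. , -0.2,  0. ]), array([-2.9, 57.3, -2. ]))
```

```bash
python3 -m handwheel '[[[0,0,0],[-3.5,15,-1.5],77],[[0,0,0],[-3.5,30,-1.5],77],[[0,0,0],[-3.5,42,-1.5],77],[[0,0,0],[-3.5,50,-1.5],77],[[0,0,0],[-3.5,55,-1.5],77],[[0,0,0],[-3.5,57,-1.5],77],[[0,0,0],[-3.5,57,-1.5],77]]'
```

```text
time: 16.53
position: [590.8, 234.9, 5.4]
tool_rot: [-1.558, 0.231, -0.232]
force: [-0.4, 0.7, 0.4]
width: 0.698
```

No contact on the way down. I'll close and lift straight up.

```bash
python3 -m handwheel '[[[0,0,0],[0,0,-1],150],[[0,0,0],[0,0,-1],180],[[0,0,0],[0,0,-1],180],[[0,0,0],[0,0,-1],180],[[0,0,0],[0,0,-1],180],[[0,0,0],[0,0,-1],180],[[0,0,0],[0,-15,-1],180],[[0,0,0],[0,-45,-1],180],[[0,0,0],[0,-85,-1],180],[[0,0,0],[0,-125,-1],180],[[0,0,0],[0,-165,-1],180],[[0,0,0],[0,-205,-1],180]]' 40
python3 -m handwheel '[[[0,0,0],[0,-40,0],180],[[0,0,0],[0,-80,0],180],[[0,0,0],[0,-84,0],180],[[0,0,0],[0,-84,0],180],[[0,0,0],[0,-84,0],180]]'
python3 -c "
from h import *
from workcell import manip
s=manip.get_state();j=np.radians(79);print(s['force'],s['position'])
for p in((586,0,295),(586,-200,295),(586,-274,295),(636,-274,295)):print(cmd(s,p,j))"
```

```text
time: 17.53
position: [589.5, 233.8, 211.6]
tool_rot: [-1.559, 0.232, -0.23]
force: [1.5, 0.2, -1.7]
width: 0.443
time: 17.95
position: [589.8, 233.8, 293.2]
tool_rot: [-1.559, 0.232, -0.23]
force: [-0.2, 0.5, -2.5]
width: 0.439
[-0.16722717  0.47324168 -2.54705496] [589.75719995 233.8082991  293.19519922]
(array([ 0. , -5.9, -0.1]), array([  64.3,   -1.7, -224.8]))
(array([ 0. , -5.9, -0.1]), array([ 122.5,   -1.7, -416.2]))
(array([ 0. , -5.9, -0.1]), array([ 144. ,   -1.6, -487. ]))
(array([ 0. , -5.9, -0.1]), array([ 191.8,   -1.7, -472.5]))
```

```bash
python3 -m handwheel '[[[0,0,0],[12,-2,-40],180],[[0,0,0],[23,-2,-80],180],[[0,0,0],[35,-2,-120],180],[[0,0,0],[46,-2,-160],180],[[0,0,0],[58,-2,-200],180],[[0,0,0],[70,-2,-240],180],[[0,-3,0],[81,-2,-280],180],[[0,-6,0],[93,-2,-320],180],[[0,-6,0],[105,-2,-360],180],[[0,-6,0],[117,-2,-400],180],[[0,-6,0],[129,-2,-440],180],[[0,-6,0],[144,-2,-487],180]]'
python3 -m handwheel '[[[0,0,0],[0,0,0],180],[[0,0,0],[0,0,0],180]]'
python3 -c "
from h import *
from workcell import manip
s=manip.get_state();j=np.radians(79);print(s['force'],s['position'])
for p in((636,-274,200),(636,-274,75)):print(cmd(s,p,j))"
```

```text
time: 18.95
position: [584.8, -267.2, 292.7]
tool_rot: [-1.563, 0.154, -0.145]
force: [1.3, 0.5, -1.7]
width: 0.442
time: 19.12
position: [584.8, -267.9, 291.9]
tool_rot: [-1.562, 0.158, -0.148]
force: [-0.0, 1.1, -2.2]
width: 0.439
[-7.32954424e-05  1.07593783e+00 -2.18910268e+00] [ 584.77479919 -267.91005614  291.90583487]
(array([-0.2, -0.1, -0.4]), array([52. , 91.6,  3.7]))
(array([-0.2, -0.1, -0.4]), array([ 52.8, 216.6,   3.3]))
```

```bash
python3 -m handwheel '[[[0,0,0],[30,0,2],180],[[0,0,0],[53,0,3],180],[[0,0,0],[53,40,3],180],[[0,0,0],[53,80,3],180],[[0,0,0],[53,120,3],180],[[0,0,0],[53,155,3],180],[[0,0,0],[53,185,3],180],[[0,0,0],[53,205,3],180],[[0,0,0],[53,216,3],180],[[0,0,0],[53,228,3],180],[[0,0,0],[53,228,3],180],[[0,0,0],[53,228,3],180]]'
python3 look.py w12
python3 - <<'E'
from h import *
s,im=pickle.load(open("w12.pkl","rb"));g=cv2.cvtColor(im["color"],cv2.COLOR_RGB2GRAY)
w=g[160:280,190:330];print("\n".join("".join(" .:-=+*#%@"[min(9,int(v)//26)] for v in r[::2]) for r in w[::4]))
cv2.imwrite("pics/c12.png",cv2.resize(im["color"][140:300,170:350],None,fx=3.5,fy=3.5)[:,:,::-1])
E
```

```text
time: 20.12
position: [639.2, -272.3, 68.4]
tool_rot: [-1.565, 0.149, -0.149]
force: [0.3, -0.2, -1.5]
width: 0.441
[ 639.2 -272.3   68.4] [ 0.3 -0.2 -1.5] [-0.563  0.631  1.331  0.     1.18  -1.944]
@@#+**########**%@*++**+*++++++++++++++++=#@@=:-----------=+++#**+##%%
@@%+**##########@@%+*###%##***#####%%###*=#@@+------------=+++@##****#
@@%=***##**#####%@@*#***##*+++**#**##****-+@*=-----=------=++@@*#***##
@@%+***++**####%#@%********---+**********+=++=-----===-----+@@@####*##
@@%+-***+*******#@@****---------*******+=--++=-----======-=%@@@*##****
+++#----********#@@**----------------------++=------====*--#@@@****---
++++----*--=***-=%@#--------::::::::-------+++---------**--#@@@=------
++++=------------+++-----.::-=====--::.:---+++-------------+++#=------
++++=------------=++=-...:-=++%@@%**+-::..-=++=====+++++++++++*=------
=++++--------=====++=...-=++@@...=@@++=-:..=++++++++++++#++++**===----
=+++++++++####**+++=..:-=++%@:....+@*+++=:..-++++++++++++@@@@+*+==----
-+++++++++*###*++++..:::::::%%.  :+=:=-:::::.=+++++++++++++++**-------
-+++++++++#####++++.:::::::::::::::::--::::::-++
[... 529 characters left out ...]
***...::-++:::++++*******++++++**=:::++::....*************+==
***********:....:=+=:::::+++++++++++++++=:::::=+-:....-*************+-
**********+.....::++::::::::==+=======::::::::++:-.....+**************
**********.....:+:++:::::::::::::::::::::::::-++:=:.....**************
*********=.....=++:++-::::::::::::::::::::::-++:+++.....-************+
********+.....:++++-=++::::::::::::::::::::++==++**:.....************+
********......+******-=++=::::::::::::::=++=-+++*%%#......***********=
*******=.....:*********+:+++++=----+++++=::@%%%%%%%%-.....=**********=
----------:::-----=--====-:::::----:::::::+++=======-::---------------
========--------===========-==================-================---+===
```

Run:
```python
from h import *
s,im=pickle.load(open("w12.pkl","rb"));g=cv2.cvtColor(im["color"],cv2.COLOR_RGB2GRAY)
print(g[180:262,251:256].mean(1).round().astype(int).tolist())
for q in((252,235),(253,187)):print(q,wray(im,s,q,22.5).round(1))
print("nose",wray(im,s,(252.5,224),47).round(1))
print("ring",wray(im,s,(252.5,245),85).round(1))
```

```text
[92, 90, 80, 64, 61, 63, 79, 107, 123, 141, 158, 172, 240, 252, 246, 88, 44, 43, 42, 42, 42, 41, 40, 29, 18, 66, 111, 81, 68, 62, 61, 60, 61, 62, 65, 76, 115, 148, 148, 137, 112, 163, 220, 220, 220, 220, 219, 183, 80, 34, 34, 34, 34, 34, 34, 68, 95, 118, 137, 151, 160, 176, 169, 155, 145, 138, 122, 119, 120, 121, 99, 60, 60, 60, 60, 60, 60, 60, 60, 60, 60, 60]
(252, 235) [ 658.  -279.7   22.5]
(253, 187) [ 620.7 -271.7   22.5]
nose [ 639.9 -275.6   47. ]
ring [ 637.8 -274.9   85. ]
```

The nose is at (639.9,-275.6) and the flange ring at (637.8,-274.9), so they are aligned within about 2 mm. Lowering now.

```bash
python3 -m handwheel '[[[0,0,0],[1.5,8,-1],180],[[0,0,0],[1.5,18,-1],180],[[0,0,0],[1.5,26,-1],180],[[0,0,0],[1.5,32,-1],180],[[0,0,0],[1.5,36,-1],180],[[0,0,0],[1.5,37.5,-1],180],[[0,0,0],[1.5,37.5,-1],180]]'
```

```text
time: 20.75
position: [640.2, -274.1, 33.9]
tool_rot: [-1.565, 0.148, -0.15]
force: [-7.3, 1.8, 17.4]
width: 0.443
```

Contact again at exactly z 33.9, so the gripper body must be touching the support block's top. The bore is already around the straight spigot about 6 mm above the collar. I'll back off slightly and release so the flange drops guided.

```bash
python3 -m handwheel '[[[0,0,0],[0,-4,0],180],[[0,0,0],[0,-4,0],180],[[0,0,0],[0,-4,0],130],[[0,0,0],[0,-4,0],95],[[0,0,0],[0,-4,0],95],[[0,0,0],[0,-4,0],95],[[0,0,0],[0,-4,0],95],[[0,0,0],[0,-4,0],95]]'
python3 -m handwheel '[[[0,0,0],[0,-20,0],95],[[0,0,0],[0,-60,0],95],[[0,0,0],[0,-100,0],95],[[0,0,0],[0,-140,0],95],[[0,0,0],[0,-180,0],95],[[0,0,0],[0,-180,0],95],[[0,0,0],[-40,-180,0],95],[[0,0,0],[-80,-180,0],95],[[0,0,0],[-80,-180,0],95],[[0,0,0],[-80,-180,0],95]]'; python3 look.py w13
python3 - <<'E'
from h import *
from workcell import manip
s,im=pickle.load(open("w13.pkl","rb"))
a=cv2.resize(im["color"][150:290,170:345],(400,320),interpolation=cv2.INTER_CUBIC)
t=manip.get_image("side");pickle.dump(t,open("side13.pkl","wb"))
b=cv2.resize(t["color"][225:305,220:335],(400,278),interpolation=cv2.INTER_CUBIC)
b=cv2.copyMakeBorder(b,0,42,0,0,cv2.BORDER_CONSTANT)
cv2.imwrite("pics/m13.png",np.hstack([a,b])[:,:,::-1])
E
```

```text
time: 21.42
position: [640.3, -274.2, 34.6]
tool_rot: [-1.566, 0.149, -0.149]
force: [0.2, -0.3, -0.5]
width: 0.628
time: 22.25
position: [559.6, -258.2, 214.4]
tool_rot: [-1.565, 0.151, -0.149]
force: [0.5, -0.6, -0.6]
width: 0.624
[ 559.6 -258.2  214.4] [ 0.5 -0.6 -0.6] [-0.613  0.382  1.371 -0.     1.391 -1.993]
```

View pics/m13.png

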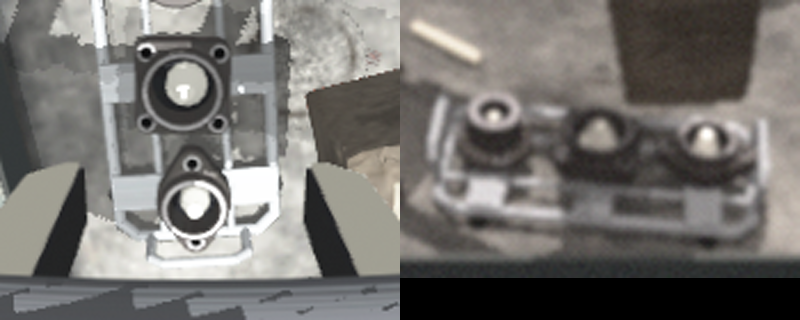

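The last view shows boss, cover and flange all sitting on their spigots and apparently flat. I'll run a numeric check of heights (side against wrist rays) and of the gated castings.

Run:
```python
from h import *
from workcell import manip
s,w=pickle.load(open("w13.pkl","rb"));sd=pickle.load(open("side13.pkl","rb"))
f=lambda q:(220+(q[0]-400)*115/400-.4,225+q[1]*80/278-.4); g=lambda q:(170+q[0]*175/400-.4,150+q[1]*140/320-.4)
for n,a,b,zt in(("cover",(600,128),(183,92),46.5),("flange",(706,140),(194,205),44.5)):
    best=min(np.arange(25,75,.5),key=lambda z:np.linalg.norm(ray(sd,f(a),z)-wray(w,s,g(b),z)))
    print(n,"side",ray(sd,f(a),zt).round(1),"wrist",wray(w,s,g(b),zt).round(1),"tri z",best,"expected",zt)
print("boss side",ray(sd,f((493,112)),52.5).round(1))
im=manip.get_image("top");o=pickle.load(open("top0.pkl","rb"))
for uv in((331,248),(374,247)):
    u,v=uv;T=o["color"][v-14:v+14,u-14:u+14];S=im["color"][v-22:v+22,u-22:u+22]
    r=cv2.matchTemplate(S,T,cv2.TM_CCOEFF_NORMED);_,m,_,l=cv2.minMaxLoc(r);print(uv,"shift px",l[0]-8,l[1]-8,round(m,2))
st=manip.get_state();print(st["force"].round(1),st["time"])
```

```text
cover side [ 572.8 -270.5   46.5] wrist [ 573.  -268.3   46.5] tri z 44.5 expected 46.5
flange side [ 637.2 -279.1   44.5] wrist [ 636.3 -274.8   44.5] tri z 40.5 expected 44.5
boss side [ 507.  -262.5   52.5]
(331, 248) shift px 0 0 0.42
(374, 247) shift px -8 -8 0.13
[ 0.2  0.8 -0.3] 22.4
```

The castings sit at seated height, not high. The arm hides the gated pair from above, so I'll check them from the side camera.

Run:
```python
from h import *
im=pickle.load(open("side13.pkl","rb"));o=pickle.load(open("side0.pkl","rb"))
for u,v in((207,245),(206,274)):
    T=o["color"][v-12:v+12,u-16:u+16];S=im["color"][v-22:v+22,u-26:u+26]
    r=cv2.matchTemplate(S,T,cv2.TM_CCOEFF_NORMED);_,m,_,l=cv2.minMaxLoc(r);print(u,v,"shift px",l[0]-10,l[1]-10,round(m,2))
from workcell import manip
print(manip.finish_job())
```

```text
207 245 shift px 0 0 0.81
206 274 shift px 1 0 0.79
the job is handed in; nothing more can be done
None
```

All three finished castings are loaded and the job is handed in at about 22 s of the 112 s allowed. The boss is on the thin spigot, the cover on the thick one and the flange on the medium one.

**How it went:**
- **Boss:** it was lowered to within about 0.5 mm of its seat before release.
- **Cover and flange:** both times the gripper stopped at the same tool height, with 12–18 N upward. I took this to be its body resting on the support block under the big casting. I backed off and let them drop about 4 mm and 6 mm onto their collars, already around the spigots.

**Last checks:**
- **Last picture:** all three appear seated and flat, and the force on the gripper was near zero after retreating.
- **Cover and flange position:** wrist-camera rays put the cover at (573, -268) and the flange at (636, -275), within about 3 mm of their spigots. Triangulated heights came out 2 mm and 4 mm below nominal, which I put down to pixel error. They do not suggest a part sitting high.
- **Boss position:** the side view read it about 4 mm off in y, in the same direction as the side-camera offset on the other two. I did not triangulate its height.
- **Gated castings:** the side view shows shifts of 0 and 1 pixel, so they did not move. The same check from the top camera failed (poor matches), I think because the arm hid them.

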